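# Seat the oak block in the corner stop

### The job

Get the oak block ready for marking out: press the raised flip-down stop bar of the aluminium corner fence fully down, then bring the oak block, lying flat on the worktop with its long side along the fence rail, into the corner so that it bears flush on the rail and on the side of the stop bar at once. Finish while still holding it firmly pressed against both - do not let go - and leave the other things on the bench where they are.

Things in the scene. Friction and masses are not known exactly. Their poses are not given: they have to be found in the camera images.
- oak_block: plain brown oak block with square edges, 70 (its x) x 110 (its y) x 60 (its z) mm, loose on the worktop, 0.3 to 0.6 kg; origin at the centre of its underside, z up
- fence_rail: fixed aluminium rail on the worktop, 22 deep (x 0..22), 26 mm high, 5 mm foot behind it. Origin on the worktop at the corner; x points away from the robot into the rail, y left along it. The block bears on the face x = 0, y = 0 to -178. Hinge cheeks at y = -5..23 rise to 50 mm. Seated block's origin: x = -35, y = -55 mm, its y axis parallel to the rail's
- stop_press (a point): point on the bar's upper face, mid-width, 80 mm out from the hinge axis and 6 mm above it square to the bar, 24 mm from the free end: where to press it down; x points along the bar back to the hinge, z out of the upper face
- flip_stop (a joint): stop bar angle: 0 fully down, grows as raised (1.4 nearly upright); hinge axis along the rail's y at x = 11, z = 41 mm of fence_rail; stiff (0.15 N m, about 2 N at the press point), stays where left. Bar: 104 mm long from the hinge; down, it points from the rail to the robot, level, top 47, underside 11 mm over the worktop, fills y = 0..14 of fence_rail; the block's end bears on its y = 0 side
- sanding_block: cork sanding block, 56x90x27 mm, a bystander; origin at the centre of its underside
- tape_measure: yellow tape measure, 38x93x66 mm, a bystander; origin at the centre of its underside
- wax_tin: round flat tin, 70 mm across, 26 mm high, a bystander; origin at the centre of its underside
- glue_bottle: wood glue bottle, 59 mm across, 170 mm high, a bystander behind the fence; origin at the centre of its underside

How it is judged:
By the outcome, as a careful person would: the job done as asked, in the order asked, and still so for the second after the job is handed in, while the arm keeps its last pose, push and grip.
It also fails if it takes over 64 s, if anything falls off the work surface, if the arm or the gripper's body presses on something with over 40 N, if the wrist force passes 120 N, or if a joint passes its speed limit or range.

### The arm

A 6-joint arm with a two-finger parallel gripper is mounted at the origin on a cart in front of the work surface, level with it; the furniture and walls round the work are solid. World frame = base frame: x ahead of the robot, y to its left, z up, the work surface at z = 0. Lengths are in m, angles in rad, forces in N, time in s.
With the tool pointing down it reaches from about 0.25 to 0.725 m from the base axis. Payload 4 kg.
Tool frame: the origin (TCP) lies on the centre line of the jaws, within the pads' length; the fingertips stand 22 mm ahead of it and the grasp point (between the pads) lies 3 mm ahead of it; z points along the fingers, y is the line along which they close (so a half turn about z gives the same grasp; the last joint's range is limited). The gripper opens to 85 mm and grips with 20 to 120 N. Pads are 22 mm wide; open, the fingers measure 114 mm over their backs; the gripper's body (76 mm by 85 mm) begins 54 mm behind the grasp point. The pads swing forward as they close: fully open they stand 13 mm farther back than shut.
Start: joints at [1.146, 0.241, 0.005, 1.335, 0, 1.571], TCP at [0.206, 0.456, 0.253] pointing down, gripper open.
Joint ranges: [-2.72, 2.72], [-1.05, 1.87], [-1.09, 1.28], [-1.99, 2.15], [-1.42, 1.44], [-3.14, 3.14]. Speed limits (rad/s): [2.79, 2.79, 3.14, 3.14, 3.14, 3.14].

### API

Orientations are given as a unit quaternion [x, y, z, w].
In Python, from workcell import bot gives the robot as it stands.
- The arm moves only by the shell command python3 -m inch 'ROWS'. ROWS is JSON, one flat list of numbers, 7 for each row, row after row: the shift along the world's x, y, z in mm, then the turn, a rotation vector about the world's x, y, z in rad, then the opening in per cent of the stroke, from 0 (shut) to 100 (fully open). A call has 1 to 8 rows; each row is the pose to reach, as a shift and turn from the pose commanded when the call began; what a row does not reach only later rows make up. A row lasts 1/12 s, in which the tool goes at most 41.7 mm and 7.16 degrees, less where a joint would pass 70% of its speed; a pose out of reach is approached as far as the arm can. A call with a gripper value outside its range is refused whole. The fingers move at their own pace and stop on an object; the grip force is fixed at half the most. Time passes only in rows, so rows that repeat a pose let the fingers close. It gives the time, the measured TCP pose, the force, the opening and the grip force at its end, in the units of the state.
- bot.get_obs(): the state, without advancing time (a new reading comes with each control period).
- bot.camera(name): name is "scene" or "top" or "wrist"; returns the picture (480x640x3 uint8, blue, green, red); there is no depth.
- bot.camera_info(name): a dict with "intrinsics" (3x3 intrinsics, pixels), "camera_from_world" (4x4, takes a point from world to camera coordinates); the wrist camera has in their place "hand_eye" (4x4, takes a point from camera to tool coordinates, whose origin is the TCP and whose axes are the flange's). Camera axes: x right, y down, z forward; pixel columns grow to the right and rows downward; lengths in m; the calibration is good to about 2 mm. The wrist camera is an equidistant fisheye: a pixel r from the principal point sees the ray r / f radians off the axis. A picture is of the moment at which its call begins: read the wrist's pose just before it. camera_info takes no time and is no camera call.
- bot.job_done(): hands the job in; it is judged then, once.
Trained networks look in the newest picture that a camera, given by its name, has taken for a name from the list of things; names that differ only in an ending like _2 or _b are one class to them, and where a whole thing is asked for, a point or a joint stands for the part that bears it (a point fixed in the world has none). Each returns a list of dicts, best first, with "confidence" (0 to 1); they miss things now and then, are a little off and sometimes report something else, mostly with a low value. They report only what shows in the picture. A call takes as long as a camera call.
- bot.silhouettes(camera, target): "mask" (480x640 bool, what is visible of it) and "uv" ([column, row] in pixels, amid what is visible of it).
- bot.spot_point(camera, target): "uv" ([column, row] in pixels: a listed point, or the origin of a listed thing).
The state is a dict: "clock": time; "joint_pos": joint angles; "joint_vel": joint speeds; "tau": joint torques, N m; "eef_pos": TCP position; "tool_rot": TCP orientation; "ft_force": force on the tool from outside, world axes, zero at the start; "ft_torque": the same for the moment, N m; "grip_width": finger opening in m; "grasp_force": force on a finger pad.
Only numpy, scipy, OpenCV 4.12 (cv2) and the standard library are available. Lean on these libraries where they do the work, as an engineer would, in place of code of your own. Each camera call takes 0.05 s, during which the arm holds its last target. There are 200 camera calls.

## Working session

There is one attempt and no reset: what is moved stays moved. The work goes in short steps, Python scripts to look and compute and a shell command to move; the robot and the scene stay as the last step left them, time stands still between calls to the robot, and variables do not carry over. Pictures are saved under pics/ and viewed, at most 12 in all, crops included, and the job is handed in when it is done.

```bash
mkdir -p pics; cat > h.py <<'E'
import numpy as np,cv2
from workcell import bot
def ray(cam,uv):
    i=bot.camera_info(cam);K=np.array(i["intrinsics"]);T=np.array(i["camera_from_world"]);R=T[:3,:3];c=-R.T@T[:3,3]
    d=R.T@np.linalg.inv(K)@np.array([uv[0],uv[1],1.]);return c,d
def atz(cam,uv,z=0.):
    c,d=ray(cam,uv);return c+d*(z-c[2])/d[2]
def proj(cam,P):
    i=bot.camera_info(cam);K=np.array(i["intrinsics"]);T=np.array(i["camera_from_world"])
    p=K@(T[:3,:3]@np.array(P)+T[:3,3]);return p[:2]/p[2]
E
python3 - <<'E'
from h import *
np.set_printoptions(precision=3,suppress=True)
o=bot.get_obs();print(o)
for c in("top","scene"):
    im=bot.camera(c);cv2.imwrite(f"pics/{c}0.png",im);print(c,atz.__name__,ray(c,(320,240)))
    for t in("oak_block","fence_rail","stop_press","sanding_block","tape_measure","wax_tin","glue_bottle"):
        r=bot.spot_point(c,t)
        for q in r[:2]:print(c,t,q["confidence"],np.round(q["uv"]),atz(c,q["uv"]))
E
```

```text
{'clock': 0.0, 'joint_pos': array([1.146, 0.241, 0.004, 1.335, 0.   , 1.571]), 'joint_vel': array([-0.001,  0.   ,  0.002, -0.001, -0.   ,  0.001]), 'tau': array([ -0.   , -37.232,  25.241,   0.017,   0.   ,  -0.   ]), 'eef_pos': array([0.206, 0.455, 0.252]), 'tool_rot': array([ 0.211,  0.978, -0.001, -0.   ]), 'ft_force': array([-0.137, -0.716,  0.234]), 'ft_torque': array([-0.069,  0.011, -0.029]), 'grasp_force': 0.0, 'grip_width': 0.08534112404809552}
top atz (array([ 0.494, -0.164,  1.125]), array([ 0.102,  0.019, -0.995]))
top oak_block 0.8 [312. 306.] [ 0.449 -0.125  0.   ]
top stop_press 0.66 [248. 243.] [0.602 0.036 0.   ]
top stop_press 0.55 [439. 331.] [ 0.39  -0.433  0.   ]
top sanding_block 0.58 [424. 277.] [ 0.519 -0.399  0.   ]
top tape_measure 0.74 [441. 332.] [ 0.388 -0.437  0.   ]
top tape_measure 0.72 [256. 238.] [0.614 0.014 0.   ]
top wax_tin 0.88 [215. 295.] [0.474 0.113 0.   ]
top glue_bottle 0.88 [293. 168.] [ 0.792 -0.073  0.   ]
top glue_bottle 0.46 [215. 294.] [0.475 0.113 0.   ]
scene atz (array([0.752, 0.564, 1.122]), array([-0.142, -0.561, -0.816]))
scene oak_block 0.85 [371. 262.] [ 0.449 -0.116  0.   ]
scene fence_rail 0.76 [313. 325.] [0.623 0.019 0.   ]
scene stop_press 0.59 [332. 299.] [ 0.565 -0.038  0.   ]
scene stop_press 0.29 [313. 324.] [0.622 0.016 0.   ]
scene sanding_block 0.73 [317. 179.] [ 0.521 -0.406  0.   ]
scene tape_measure 0.74 [362. 165.] [ 0.386 -0.432  0.   ]
scene tape_measure 0.22 [232. 305.] [ 0.794 -0.071  0.   ]
scene wax_tin 0.57 [388. 350.] [0.476 0.112 0.   ]
scene glue_bottle 0.59 [232. 303.] [ 0.795 -0.076  0.   ]
```

View pics/top0.png

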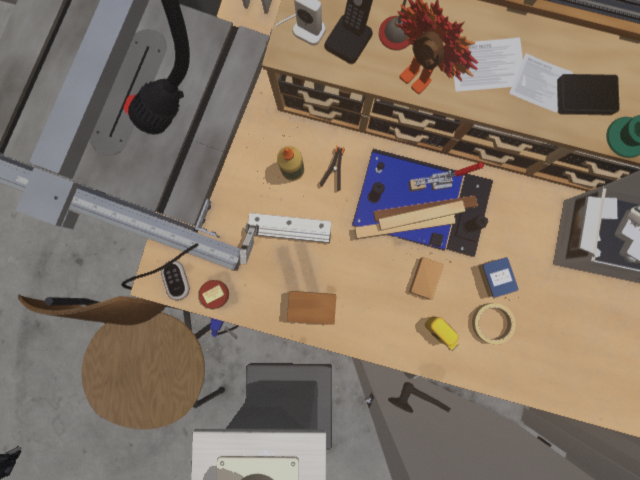

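View pics/scene0.png

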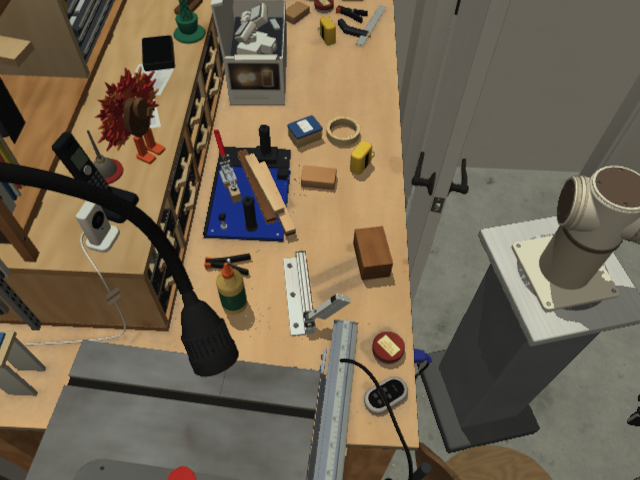

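The top view shows the oak block at (312,307), the rail from (250,222) to (330,235), the bar raised at about (248,243), and a saw rail ending near (238,262). The scene view agrees. I'll zoom in on the fence area.

```bash
python3 - <<'E'
from h import *
a=cv2.imread("pics/top0.png")[200:335,185:345];b=cv2.imread("pics/scene0.png")[215:375,270:410]
a=cv2.resize(a,None,fx=4,fy=4,interpolation=cv2.INTER_CUBIC);b=cv2.resize(b,None,fx=3.7,fy=3.7,interpolation=cv2.INTER_CUBIC)
cv2.imwrite("pics/a.png",a);cv2.imwrite("pics/b.png",b)
np.set_printoptions(precision=3,suppress=True)
for c in("top","scene"):
    bot.camera(c)
    for t in("oak_block","fence_rail","flip_stop"):
        r=bot.silhouettes(c,t)
        for q in r[:2]:
            m=q["mask"].astype(np.uint8);rc=cv2.minAreaRect(cv2.findNonZero(m));bx=cv2.boxPoints(rc)
            print(c,t,q["confidence"],m.sum(),bx.round(1).tolist())
            if t=="oak_block":print([atz(c,p,.06) for p in bx])
            if t=="fence_rail":print([atz(c,p,.026)[:2] for p in bx])
E
```

```text
top oak_block 0.74 1479 [[286.5, 321.8999938964844], [288.20001220703125, 290.5], [335.8999938964844, 293.1000061035156], [334.20001220703125, 324.3999938964844]]
[array([ 0.414, -0.068,  0.06 ]), array([ 0.486, -0.071,  0.06 ]), array([ 0.48 , -0.182,  0.06 ]), array([ 0.409, -0.178,  0.06 ])]
top fence_rail 0.95 2032 [[239.10000610351562, 262.8999938964844], [242.5, 213.3000030517578], [331.1000061035156, 219.5], [327.70001220703125, 269.0]]
[array([0.551, 0.051]), array([0.672, 0.045]), array([ 0.658, -0.17 ]), array([ 0.538, -0.163])]
top fence_rail 0.16 752 [[277.0, 146.0], [303.0, 146.0], [303.0, 180.0], [277.0, 180.0]]
[array([ 0.84 , -0.036]), array([ 0.841, -0.1  ]), array([ 0.755, -0.101]), array([ 0.755, -0.037])]
top flip_stop 0.75 310 [[236.3000030517578, 260.5], [249.6999969482422, 224.8000030517578], [259.0, 228.3000030517578], [245.60000610351562, 264.0]]
scene oak_block 0.69 1648 [[349.8999938964844, 231.6999969482422], [383.29998779296875, 223.8000030517578], [395.29998779296875, 275.0], [362.0, 282.8999938964844]]
[array([ 0.491, -0.175,  0.06 ]), array([ 0.406, -0.181,  0.06 ]), array([ 0.421, -0.036,  0.06 ]), array([ 0.5  , -0.032,  0.06 ])]
scene oak_block 0.44 577 [[303.20001220703125, 316.5], [341.8999938964844, 288.6000061035156], [351.20001220703125, 301.3999938964844], [312.3999938964844, 329.29998779296875]]
[array([0.646, 0.023, 0.06 ]), array([ 0.548, -0.027,  0.06 ]), array([0.536, 0.009, 0.06 ]), array([0.633, 0.057, 0.06 ])]
scene fence_rail 0.89 2422 [[251.10000610351562, 287.1000061035156], [302.3999938964844, 243.3000030517578], [351.1000061035156, 300.5], [299.8999938964844, 344.20001220703125]]
[array([ 0.745, -0.093]), array([ 0.605, -0.189]), array([ 0.528, -0.011]), array([0.663, 0.07 ])]
scene flip_stop 0.58 589 [[302.3999938964844, 314.6000061035156], [344.3999938964844, 289.3999938964844], [352.20001220703125, 302.29998779296875], [310.1000061035156, 327.5]]
```

View pics/a.png

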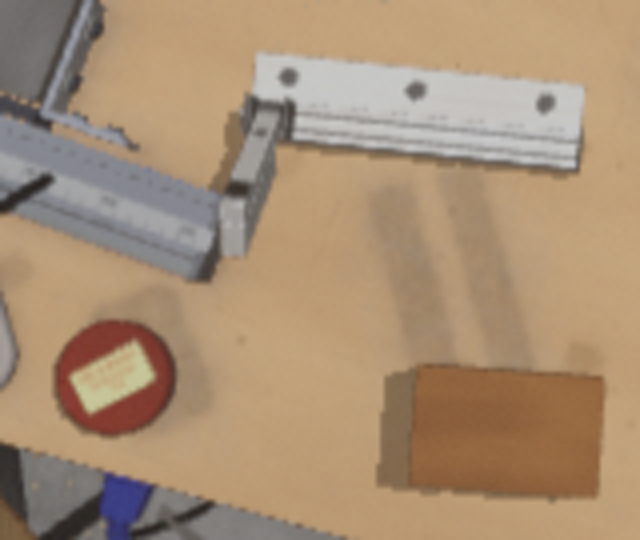

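View pics/b.png

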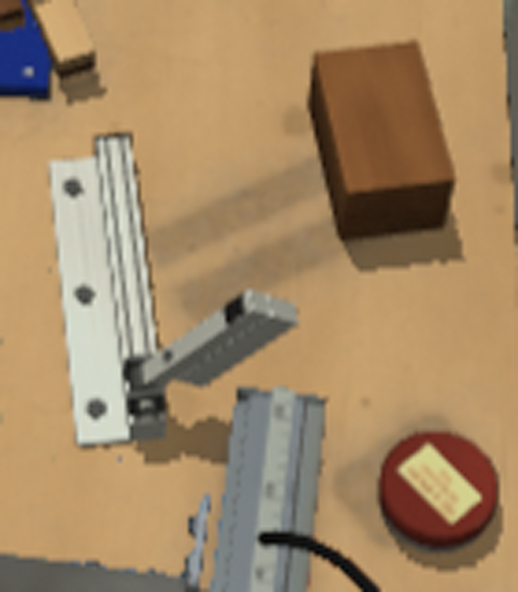

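The crops show the rail face bottom edge, the block's top corners, and the saw rail end (crop a about 220,195 to 208,280) close to the bar. Next I'll compute poses.

```bash
cat >> h.py <<'E'
def tri(uv1,uv2):
    c1,d1=ray("top",uv1);c2,d2=ray("scene",uv2);d1/=np.linalg.norm(d1);d2/=np.linalg.norm(d2)
    s=np.linalg.lstsq(np.c_[d1,-d2],c2-c1,rcond=None)[0];p=c1+s[0]*d1;q=c2+s[1]*d2;return (p+q)/2,np.linalg.norm(p-q)
A=lambda x,y:(185+x/4,200+y/4)
B=lambda x,y:(270+x/3.7,215+y/3.7)
E
python3 - <<'E'
from h import *
np.set_printoptions(precision=3,suppress=True)
print("face z0 top",atz("top",A(578,170)),atz("top",A(300,145)))
print("face z26 scene",atz("scene",B(130,135),.026),atz("scene",B(155,345),.026))
print("block top",[atz("top",A(*p),.06)[:2] for p in((415,365),(603,377),(597,496),(410,487))])
print("block scn",[atz("scene",B(*p),.06)[:2] for p in((315,55),(417,42),(453,182),(345,193))])
print("saw",tri(A(222,197),B(240,390)),tri(A(215,262),B(325,400)))
print("bar end",tri(A(233,252),B(297,318)),tri(A(222,198),B(245,293)),tri(A(246,198),B(297,315)))
E
```

```text
face z0 top [ 0.604 -0.167  0.   ] [0.619 0.006 0.   ]
face z26 scene [ 0.603 -0.164  0.026] [ 0.62  -0.01   0.026]
block top [array([ 0.484, -0.073]), array([ 0.478, -0.182]), array([ 0.41 , -0.178]), array([ 0.414, -0.071])]
block scn [array([ 0.478, -0.178]), array([ 0.41 , -0.174]), array([ 0.419, -0.065]), array([ 0.486, -0.072])]
saw (array([0.581, 0.043, 0.053]), np.float64(0.0013009529809639205)) (array([0.538, 0.051, 0.04 ]), np.float64(0.014048802008073263))
bar end (array([0.546, 0.028, 0.099]), np.float64(0.001910173215153567)) (array([0.576, 0.027, 0.136]), np.float64(0.0027543843306173416)) (array([0.562, 0.025, 0.109]), np.float64(0.03244427293536325))
```

```bash
python3 -m inch '[187,-217,0,0,0,-0.62,0,187,-217,0,0,0,-0.62,0,187,-217,0,0,0,-0.62,0,187,-217,0,0,0,-0.62,0,187,-217,0,0,0,-0.62,0,187,-217,0,0,0,-0.62,0,187,-217,0,0,0,-0.62,0,187,-217,0,0,0,-0.62,0]' && python3 -m inch '[188,-217,0,0,0,-0.62,0,188,-217,0,0,0,-0.62,0,188,-217,0,0,0,-0.62,0,188,-217,0,0,0,-0.62,0,188,-217,0,0,0,-0.62,0,188,-217,0,0,0,-0.62,0,188,-217,0,0,0,-0.62,0,188,-217,0,0,0,-0.62,0]'
```

```text
clock: 1.87
eef_pos: [0.3966, 0.2341, 0.2534]
tool_rot: [0.503, 0.865, -0.0, 0.001]
ft_force: [1.1, 0.4, -0.2]
grip_width: -0.0
grasp_force: 0.0
clock: 2.53
eef_pos: [0.5846, 0.0167, 0.252]
tool_rot: [0.742, 0.671, -0.0, 0.001]
ft_force: [0.4, 0.2, -0.7]
grip_width: -0.0001
grasp_force: 0.0
```

```bash
cat >> h.py <<'E'
from scipy.spatial.transform import Rotation as Ro
def wray(uv,o):
    i=bot.camera_info("wrist");K=np.array(i["intrinsics"]);H=np.array(i["hand_eye"])
    x=(uv[0]-K[0,2])/K[0,0];y=(uv[1]-K[1,2])/K[1,1];r=np.hypot(x,y)+1e-12
    d=np.array([x/r*np.sin(r),y/r*np.sin(r),np.cos(r)]);R=Ro.from_quat(o["tool_rot"]).as_matrix()
    return R@H[:3,3]+o["eef_pos"],R@H[:3,:3]@d
def watz(uv,o,z):
    c,d=wray(uv,o);return c+d*(z-c[2])/d[2]
E
python3 - <<'E'
from h import *
np.set_printoptions(precision=4,suppress=True)
o=bot.get_obs();im=bot.camera("wrist");cv2.imwrite("pics/w1.png",im)
print(o["eef_pos"],o["tool_rot"]);np.save("o1.npy",np.r_[o["eef_pos"],o["tool_rot"]])
print(bot.camera_info("wrist"))
for t in("stop_press","oak_block","fence_rail"):
    for q in bot.spot_point("wrist",t)[:2]:print(t,q["confidence"],q["uv"],watz(q["uv"],o,.1 if t=="stop_press" else 0))
E
```

```text
[0.5846 0.0167 0.252 ] [ 0.7417  0.6707 -0.0002  0.0013]
{'intrinsics': array([[371.6483,   0.    , 320.6676],
       [  0.    , 371.6483, 241.3401],
       [  0.    ,   0.    ,   1.    ]]), 'hand_eye': array([[-0.0009, -0.9464, -0.3231,  0.0834],
       [ 1.    , -0.0002, -0.0021,  0.    ],
       [ 0.0019, -0.3231,  0.9464, -0.1198],
       [ 0.    ,  0.    ,  0.    ,  1.    ]])}
stop_press 0.62 [323.5, 226.6] [0.5867 0.0187 0.1   ]
oak_block 0.65 [217.2, 329.3] [ 0.4439 -0.1264  0.    ]
oak_block 0.54 [355.3, 200.5] [0.6197 0.0134 0.    ]
fence_rail 0.78 [355.7, 201.7] [0.62   0.0121 0.    ]
```

View pics/w1.png

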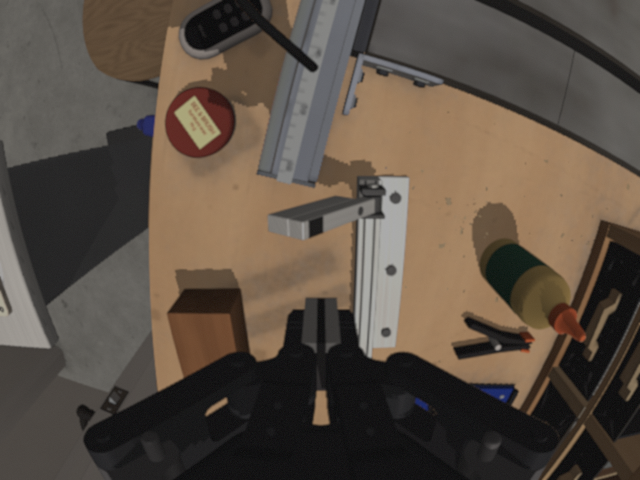

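The wrist view shows the corner at (356,201), which triangulates to (0.620, 0.012), matching the fixed cameras. The raised bar runs from (375,200) to (285,222). Now I'll descend onto the bar.

```bash
python3 -m inch '[-6,6,-40,0,0,0,0,-6,6,-80,0,0,0,0,-6,6,-100,0,0,0,0,-6,6,-100,0,0,0,0]' && python3 -m inch '[-3,0,-10,0,0,0,0,-8,1,-20,0,0,0,0,-13,1,-30,0,0,0,0,-17,2,-40,0,0,0,0,-20,2,-50,0,0,0,0,-23,2,-60,0,0,0,0]'
```

```text
clock: 3.07
eef_pos: [0.57, 0.0294, 0.1486]
tool_rot: [0.739, 0.674, -0.004, -0.004]
ft_force: [-0.9, -1.2, -0.1]
grip_width: 0.0003
grasp_force: 0.0
clock: 3.57
eef_pos: [0.553, 0.031, 0.0958]
tool_rot: [0.739, 0.674, 0.002, 0.001]
ft_force: [-0.9, 1.5, 0.5]
grip_width: 0.0002
grasp_force: 0.6
```

```bash
python3 -m inch '[-1,-5,-4,0,0,0,0,-1,-5,-8,0,0,0,0,-1,-5,-12,0,0,0,0,-1,-5,-16,0,0,0,0,-1,-5,-18,0,0,0,0,-1,-5,-20,0,0,0,0]'; python3 - <<'E'
from h import *
im=bot.camera("wrist");cv2.imwrite("pics/w2.png",im)
E
```

```text
clock: 4.07
eef_pos: [0.5513, 0.0247, 0.0734]
tool_rot: [0.74, 0.673, 0.0, 0.0]
ft_force: [-0.8, 0.9, 0.7]
grip_width: -0.0002
grasp_force: 0.5
```

View pics/w2.png

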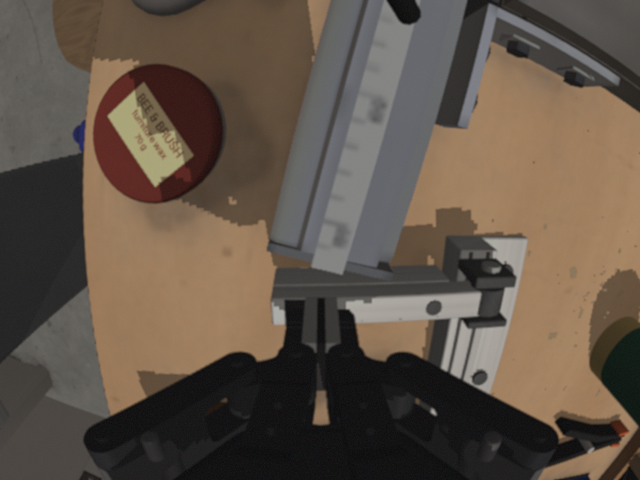

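The bar is now almost level under the fingertips (bar at about 275-480, 300). I'll press until the force rises.

```bash
python3 -m inch '[0,0,-3,0,0,0,0,0,0,-5,0,0,0,0,0,0,-7,0,0,0,0,0,0,-7,0,0,0,0]'; python3 -m inch '[0,0,-2,0,0,0,0,0,0,-2,0,0,0,0]'
```

```text
clock: 4.45
eef_pos: [0.5514, 0.0246, 0.0688]
tool_rot: [0.74, 0.673, 0.001, 0.001]
ft_force: [-5.0, 0.3, 16.2]
grip_width: 0.0003
grasp_force: 8.2
clock: 4.62
eef_pos: [0.5515, 0.0246, 0.0686]
tool_rot: [0.74, 0.673, 0.001, 0.001]
ft_force: [-9.7, 0.2, 26.8]
grip_width: 0.0
grasp_force: 13.6
```

The bar has hit its stop: tip at 46.6 mm against the nominal 47. Next I'll lift and move over the block.

```bash
python3 -m inch '[0,0,40,0,0,0,0,0,0,80,0,0,0,100,-25,-35,95,0,0,0.03,100,-50,-70,95,0,0,0.03,100,-75,-107,95,0,0,0.03,100,-105,-150,95,0,0,0.03,100,-105,-150,95,0,0,0.03,100,-105,-150,95,0,0,0.03,100]'; python3 - <<'E'
from h import *
np.set_printoptions(precision=4,suppress=True)
o=bot.get_obs();im=bot.camera("wrist");cv2.imwrite("pics/w3.png",im)
print(o["eef_pos"],o["tool_rot"]);np.save("o3.npy",np.r_[o["eef_pos"],o["tool_rot"]])
E
```

```text
clock: 5.28
eef_pos: [0.4434, -0.1282, 0.1592]
tool_rot: [0.731, 0.682, -0.001, -0.0]
ft_force: [0.6, 0.3, -0.2]
grip_width: 0.0833
grasp_force: 0.0
[ 0.4434 -0.1282  0.1592] [ 0.7313  0.6821 -0.0009 -0.0002]
```

View pics/w3.png

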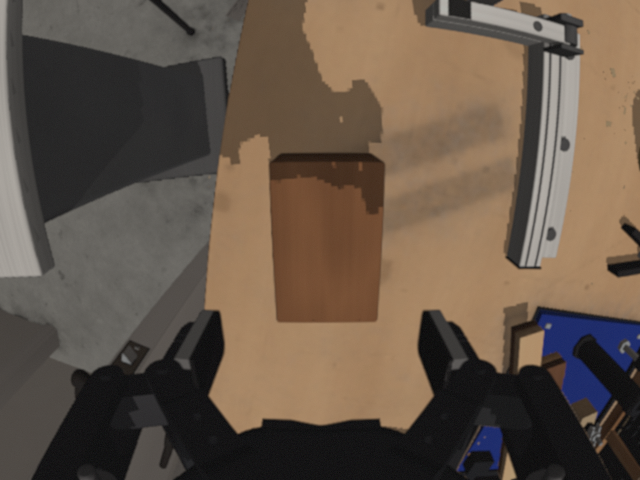

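The block top shows at corners (271,162), (384,162), (378,322) and (277,322). The rail face runs from about (527,60) to (508,262).

```bash
python3 - <<'E'
from h import *
np.set_printoptions(precision=4,suppress=True)
a=np.load("o3.npy");o=dict(eef_pos=a[:3],tool_rot=a[3:])
P=np.array([watz(p,o,.06)[:2] for p in((271,162),(384,162),(378,322),(277,322))]);print(P,P.mean(0))
d=(P[0]-P[3]+P[1]-P[2]);print("block yaw",np.arctan2(-d[0],d[1]),"size",np.linalg.norm(P[0]-P[3]),np.linalg.norm(P[0]-P[1]))
q=[watz(p,o,0)[:2] for p in((527,60),(508,262))]+[watz(p,o,.026)[:2] for p in((545,55),(522,262))];print(q)
for i in(0,2):
    d=q[i]-q[i+1];print("rail yaw",np.arctan2(-d[0],d[1]))
print("bar",[watz(p,o,.047)[:2] for p in((432,22),(535,42))],[watz(p,o,.011)[:2] for p in((432,22),)])
E
```

```text
[[ 0.4176 -0.0681]
 [ 0.4844 -0.0726]
 [ 0.4788 -0.1811]
 [ 0.4093 -0.1761]] [ 0.4475 -0.1245]
block yaw -0.06433004829170712 size 0.10837650570774233 0.06703615557360396
[array([0.6193, 0.0031]), array([ 0.606, -0.171]), array([0.6207, 0.0044]), array([ 0.6051, -0.1604])]
rail yaw -0.07652700274582545
rail yaw -0.09424328881596111
bar [array([0.5229, 0.016 ]), array([0.5986, 0.0088])] [array([0.5343, 0.0255])]
```

```bash
python3 -m inch '[2,1,-35,0,0,0,100,2,1,-70,0,0,0,100,2,1,-95,0,0,0,100,2,1,-108,0,0,0,100,2,1,-108,0,0,0,100]' && python3 -m inch '[0,0,0,0,0,0,60,0,0,0,0,0,0,50,0,0,0,0,0,0,50,0,0,0,0,0,0,50,0,0,0,0,0,0,50,0,0,0,0,0,0,50]'
```

```text
clock: 5.75
eef_pos: [0.4462, -0.1228, 0.048]
tool_rot: [0.729, 0.685, -0.002, -0.003]
ft_force: [0.1, 0.2, -0.6]
grip_width: 0.0855
grasp_force: 0.0
clock: 6.25
eef_pos: [0.4488, -0.1244, 0.052]
tool_rot: [0.729, 0.684, 0.001, 0.001]
ft_force: [0.3, -0.0, 0.2]
grip_width: 0.0685
grasp_force: 70.8
```

```bash
python3 -m inch '[0,0,4,0,0,0,0,0,0,5,0,0,0,0,20,12,5,0,0,-0.028,0,45,27,5,0,0,-0.028,0,70,42,5,0,0,-0.028,0,92,54,5,0,0,-0.028,0,107,64,5,0,0,-0.028,0,111,66,5,0,0,-0.028,0]' && python3 -m inch '[0,0,-2,0,0,0,0,0,0,-4,0,0,0,0,0,0,-5,0,0,0,0,0,0,-5,0,0,0,0]';  python3 - <<'E'
from h import *
np.set_printoptions(precision=4,suppress=True)
o=bot.get_obs();im=bot.camera("wrist");cv2.imwrite("pics/w4.png",im)
print(o["eef_pos"],o["tool_rot"],o["ft_force"],o["ft_torque"])
E
```

```text
clock: 6.92
eef_pos: [0.5621, -0.0568, 0.0565]
tool_rot: [0.738, 0.675, 0.001, 0.001]
ft_force: [0.5, 0.3, -3.9]
grip_width: 0.069
grasp_force: 70.4
clock: 7.25
eef_pos: [0.5582, -0.0587, 0.052]
tool_rot: [0.739, 0.674, 0.0, -0.0]
ft_force: [0.3, 2.2, 2.4]
grip_width: 0.0687
grasp_force: 71.2
[ 0.5582 -0.0587  0.052 ] [ 0.7392  0.6735  0.0003 -0.0004] [0.2583 2.189  2.4103] [0.399  0.2352 0.0101]
```

View pics/w4.png

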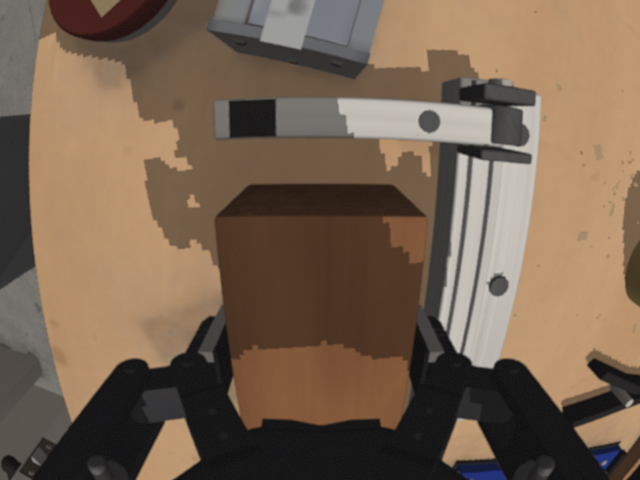

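The block is held parallel to the rail and bar, with a gap of about 20 mm to each. I'll move toward the rail first.

```bash
python3 -m inch '[5,0,0,0,0,0,0,10,-1,0,0,0,0,0,14,-1,0,0,0,0,0,16,-1,0,0,0,0,0,16,-1,0,0,0,0,0]' && python3 -m inch '[2,0,0,0,0,0,0,4,0,0,0,0,0,0,5,0,0,0,0,0,0,5,0,0,0,0,0,0]'; python3 -c "
from h import *
o=bot.get_obs();print(o['ft_force'],o['ft_torque'],o['tool_rot'])"
```

```text
clock: 7.72
eef_pos: [0.5733, -0.0603, 0.052]
tool_rot: [0.739, 0.673, -0.001, -0.001]
ft_force: [-5.6, 0.4, 7.0]
grip_width: 0.069
grasp_force: 71.9
clock: 8.05
eef_pos: [0.5778, -0.0604, 0.052]
tool_rot: [0.739, 0.673, -0.002, -0.001]
ft_force: [-6.3, -0.2, 7.6]
grip_width: 0.0689
grasp_force: 71.7
[-6.33588517 -0.15056355  7.5847196 ] [ 0.0194094   1.09776737 -0.02263018] [ 0.73935747  0.67331088 -0.00152233 -0.000825  ]
```

```bash
python3 -m inch '[2,0,0,0,0,0,0,3,0,0,0,0,0,0,4,0,0,0,0,0,0,4,0,0,0,0,0,0]'; python3 -m inch '[1,0,0,0,0,0,0,2,0,0,0,0,0,0,2,0,0,0,0,0,0]'; python3 -c "
from h import *
o=bot.get_obs();print(o['ft_force'],o['ft_torque'],o['tool_rot'])"
```

```text
clock: 8.38
eef_pos: [0.579, -0.0604, 0.0522]
tool_rot: [0.74, 0.673, -0.003, -0.003]
ft_force: [-13.7, 0.4, 14.4]
grip_width: 0.0691
grasp_force: 72.6
clock: 8.63
eef_pos: [0.5791, -0.0604, 0.0523]
tool_rot: [0.74, 0.673, -0.005, -0.004]
ft_force: [-19.1, 1.5, 18.2]
grip_width: 0.069
grasp_force: 73.1
[-19.12242434   1.45460066  18.1737108 ] [ 0.10900966  3.38528864 -0.56651378] [ 0.73999958  0.67257928 -0.0046677  -0.00399329]
```

```bash
python3 -m inch '[-3,0,1,0,0,0,0,-3,0,1,0,0,0,0,-3,5,1,0,0,0,0,-2,9,1,0,0,0,0,-2,12,1,0,0,0,0,-2,12,1,0,0,0,0]'; python3 -c "
from h import *
o=bot.get_obs();print(o['ft_force'],o['ft_torque']);print(Ro.from_quat(o['tool_rot']).as_matrix().round(4))"
```

```text
clock: 9.13
eef_pos: [0.5798, -0.0515, 0.0524]
tool_rot: [0.741, 0.672, -0.005, 0.0]
ft_force: [-9.7, -8.0, 7.6]
grip_width: 0.0687
grasp_force: 71.8
[-9.658885   -7.97471807  7.63615227] [-1.59320005  1.90767901 -0.51406872]
[[ 0.0968  0.9953 -0.0074]
 [ 0.9953 -0.0968 -0.0072]
 [-0.0079 -0.0067 -0.9999]]
```

```bash
python3 -m inch '[0,2,0,0,0,0,0,0,4,0,0,0,0,0,0,6,0,0,0,0,0,0,6,0,0,0,0,0]'; python3 -m inch '[0,2,0,0,0,0,0,0,3,0,0,0,0,0,1,4,0,0,0,0,0,1,4,0,0,0,0,0]'; python3 -c "
from h import *
o=bot.get_obs();print(o['ft_force'],o['ft_torque']);print(Ro.from_quat(o['tool_rot']).as_matrix().round(4))"
```

```text
clock: 9.47
eef_pos: [0.5804, -0.0454, 0.0524]
tool_rot: [0.741, 0.672, -0.005, 0.0]
ft_force: [-7.7, -6.9, 6.6]
grip_width: 0.0687
grasp_force: 71.6
clock: 9.8
eef_pos: [0.5808, -0.0423, 0.0524]
tool_rot: [0.741, 0.672, -0.006, 0.0]
ft_force: [-10.5, -9.9, 7.5]
grip_width: 0.0691
grasp_force: 71.8
[-10.48992679  -9.92846386   7.50512958] [-1.83987756  1.91209939 -0.42875677]
[[ 0.0973  0.9952 -0.0077]
 [ 0.9952 -0.0974 -0.0083]
 [-0.009  -0.0069 -0.9999]]
```

```bash
python3 -m inch '[0,1,0,0,0,0,0,0,2,0,0,0,0,0,0,2,0,0,0,0,0]'; python3 -m inch '[0,1,0,0,0,0,0,0,2,0,0,0,0,0,0,2,0,0,0,0,0]'; python3 - <<'E'
from h import *
o=bot.get_obs();print(o['ft_force'],o['ft_torque']);print(Ro.from_quat(o['tool_rot']).as_matrix().round(4))
im=bot.camera("wrist");cv2.imwrite("pics/w5.png",im)
a=bot.camera("top")[195:295,215:345];b=bot.camera("scene")[225:345,270:400]
cv2.imwrite("pics/ab.png",np.hstack([cv2.resize(a,(468,360),interpolation=2),cv2.resize(b,(325,360),interpolation=2)]))
E
```

```text
clock: 10.05
eef_pos: [0.5809, -0.0401, 0.0524]
tool_rot: [0.741, 0.672, -0.005, 0.0]
ft_force: [-9.5, -9.3, 7.7]
grip_width: 0.0691
grasp_force: 71.9
clock: 10.3
eef_pos: [0.5811, -0.038, 0.0524]
tool_rot: [0.741, 0.672, -0.005, 0.0]
ft_force: [-9.1, -8.9, 6.9]
grip_width: 0.069
grasp_force: 71.8
[-9.13934538 -8.86824827  6.90211495] [-1.71792173  1.70506273 -0.42759539]
[[ 0.0971  0.9953 -0.0068]
 [ 0.9952 -0.0972 -0.0075]
 [-0.0082 -0.0061 -0.9999]]
```

View pics/w5.png

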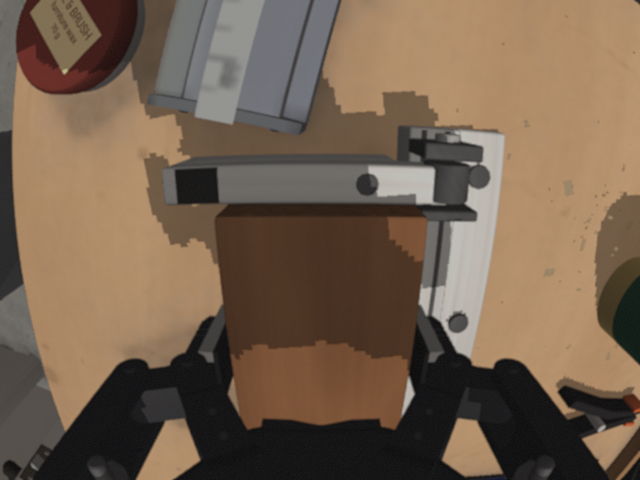

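The block end (row 210) is just short of the bar's near side (row 203), and the rail side has closed. I'll keep creeping in +y.

```bash
python3 -m inch '[0,1,0,0,0,0,0,0,2,0,0,0,0,0,0,2,0,0,0,0,0]'; python3 -m inch '[0,1,0,0,0,0,0,0,2,0,0,0,0,0,0,2,0,0,0,0,0]';python3 -m inch '[0,1,0,0,0,0,0,0,2,0,0,0,0,0,0,2,0,0,0,0,0]'; python3 -c "
from h import *
o=bot.get_obs();print(o['ft_force'],o['ft_torque']);print(Ro.from_quat(o['tool_rot']).as_matrix().round(4))"
```

```text
clock: 10.7
eef_pos: [0.5812, -0.0372, 0.0524]
tool_rot: [0.741, 0.672, -0.006, 0.002]
ft_force: [-8.6, -13.5, 6.9]
grip_width: 0.0687
grasp_force: 71.7
clock: 10.95
eef_pos: [0.5812, -0.0371, 0.0525]
tool_rot: [0.741, 0.671, -0.007, 0.003]
ft_force: [-9.2, -18.2, 7.5]
grip_width: 0.0688
grasp_force: 71.7
clock: 11.2
eef_pos: [0.5812, -0.037, 0.0526]
tool_rot: [0.741, 0.671, -0.008, 0.004]
ft_force: [-9.3, -23.5, 8.0]
grip_width: 0.0692
grasp_force: 71.7
[ -9.34020416 -23.50126002   8.0024955 ] [-4.15738228  1.94336297  0.2263966 ]
[[ 0.099   0.9951 -0.0068]
 [ 0.9949 -0.0991 -0.0175]
 [-0.0181 -0.0051 -0.9998]]
```

Both contacts are made. I'll level the tilt caused by compliance and balance the pushes.

```bash
python3 -m inch '[0,-1,0,0.009,-0.003,0,0,1,-2,0,0.018,-0.006,0,0,2,-2,0,0.018,-0.006,0,0,2,-2,0,0.018,-0.006,0,0]'; python3 - <<'E'
from h import *
o=bot.get_obs();print(o['ft_force'],o['ft_torque']);print(Ro.from_quat(o['tool_rot']).as_matrix().round(4))
im=bot.camera("wrist");cv2.imwrite("pics/w6.png",im)
E
```

```text
clock: 11.53
eef_pos: [0.5812, -0.0373, 0.0521]
tool_rot: [0.741, 0.671, -0.0, -0.003]
ft_force: [-14.1, -17.6, 10.2]
grip_width: 0.0692
grasp_force: 72.1
[-14.06885434 -17.64029321  10.21555761] [-3.58577595  2.4726132   0.09199554]
[[ 0.0985  0.9951 -0.0048]
 [ 0.9951 -0.0985  0.004 ]
 [ 0.0036 -0.0051 -1.    ]]
```

View pics/w6.png

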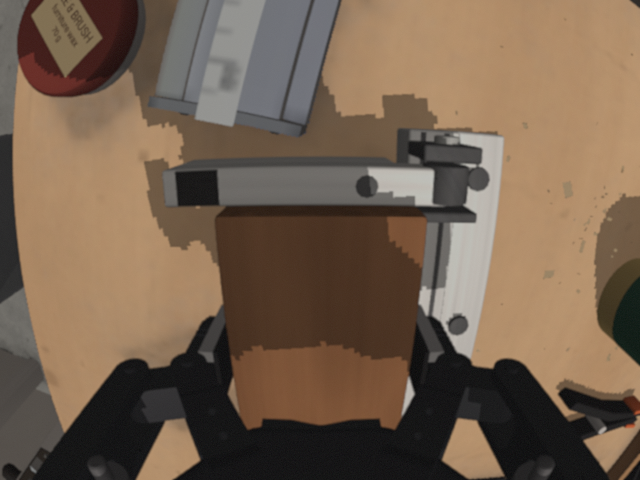

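```bash
python3 -m inch '[0,0,0,-0.004,-0.005,0,0,1,0,0,-0.004,-0.005,0,0,1,0,0,-0.004,-0.005,0,0,1,0,0,-0.004,-0.005,0,0,1,0,0,-0.004,-0.005,0,0,1,0,0,-0.004,-0.005,0,0]'; python3 - <<'E'
from h import *
o=bot.get_obs();print(o['ft_force'],o['ft_torque']);print(Ro.from_quat(o['tool_rot']).as_matrix().round(4))
E
```

```text
clock: 12.08
eef_pos: [0.5811, -0.0372, 0.052]
tool_rot: [0.741, 0.671, -0.001, -0.001]
ft_force: [-15.9, -17.3, 11.1]
grip_width: 0.0687
grasp_force: 72.4
[-15.87249381 -17.30147195  11.0914345 ] [-3.50582245  3.06994407  0.04671577]
[[ 9.840e-02  9.951e-01 -1.800e-03]
 [ 9.951e-01 -9.840e-02 -1.000e-04]
 [-3.000e-04 -1.800e-03 -1.000e+00]]
```

View pics/ab.png

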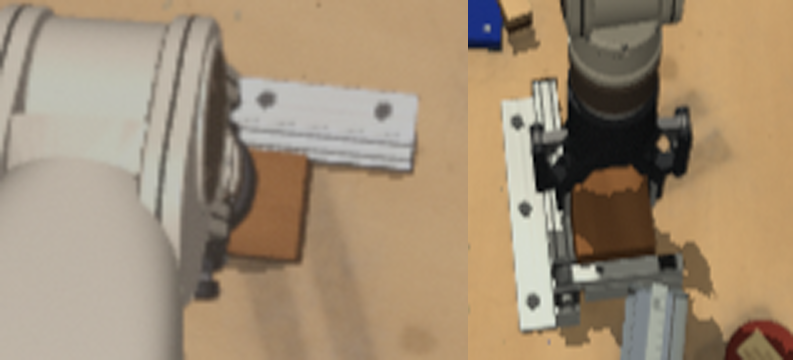

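The tool is now level, with steady contact forces of 16 N on the rail and 17 N on the bar. The fixed cameras, taken shortly before the final creep, show the bar down and the block against the rail.

```bash
python3 -c "
from workcell import bot
print(bot.job_done())"
```

```text
the job is handed in; nothing more can be done
None
```

I pressed the stop bar fully down, then brought the oak block flat into the corner; it is held there, pressed against the rail (about 16 N) and the stop bar (about 17 N), and the job is handed in.

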